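Centre the egg cup on its serving stand

TASK

On the serving counter the wobbly blue egg cup, with an egg in it, stands off-centre near the edge of its raised stand. Nudge it back with light, slow fingertip pushes low on its foot until the whole foot stands on the dark disc in the middle of the stand, then move clear. Do not squeeze, lift or tip the cup, do not touch the egg, and leave the yellow egg cup and everything else on the counter alone.

Things in the scene. Friction and masses are not known exactly. Their poses are not given: they have to be found in the camera images.
- blue_cup: the blue egg cup, about 0.1 kg. Foot disc 60 mm across (full width 5 to 14 mm above the stand top; resting face only 44 mm across, so it rocks), stem 26 mm, bowl 48 mm across, rim 54 mm up. Slides when pushed at the foot, tips if pushed high. Origin: centre of underside; z up. Starts 20 to 35 mm off-centre, on any side.
- blue_egg_mid (a point): the egg in the blue cup: 40 mm across, 55 mm long, standing loose in the cup, its top 82 mm above the stand top. This point is its middle, 54 mm above the cup's underside. z along its length.
- stand_a_mid (a point): the stand that carries the blue cup: round white top 130 mm across, 10 mm thick, on a steel pedestal fixed to the table, top face 90 mm above the table. A flat dark disc 78 mm across marks its middle. This point is the centre of the top face.
- yellow_cup: the yellow egg cup, about 0.1 kg. Foot disc 60 mm across (full width 5 to 14 mm above the stand top; resting face only 44 mm across, so it rocks), stem 26 mm, bowl 48 mm across, rim 54 mm up. Slides when pushed at the foot, tips if pushed high. Origin: centre of underside; z up. Already centred; leave alone.
- yellow_egg_mid (a point): the egg in the yellow cup: 40 mm across, 55 mm long, standing loose in the cup, its top 82 mm above the stand top. This point is its middle, 54 mm above the cup's underside. z along its length.
- stand_b_mid (a point): the stand that carries the yellow cup: round white top 130 mm across, 10 mm thick, on a steel pedestal fixed to the table, top face 90 mm above the table. A flat dark disc 78 mm across marks its middle. This point is the centre of the top face.
- pepper_pot: bystander, on the table: small steel pepper pot, 40 mm wide, 74 mm high. Origin: centre of its underside.
- mandarin: bystander, on the table: loose mandarin, 62 mm wide, 48 mm high. Origin: centre of its underside.
- steel_bowl: bystander, on the table: empty steel bowl, 100 mm wide, 45 mm high. Origin: centre of its underside.
- tumbler: bystander, on the table: amber drinking tumbler, 66 mm wide, 80 mm high. Origin: centre of its underside.
- jar: bystander, on the table: glass jar with a red cap, 60 mm wide, 75 mm high. Origin: centre of its underside.
- roll_plate: bystander, on the table: white plate, 140 mm wide, with a bread roll fixed to it, 50 mm high in all. Origin: centre of its underside.
- teaspoon: bystander, on the table: steel teaspoon lying flat, 125 mm long. Origin: the spoon's middle.
Mind the look-alikes: they are no part of the job. There is more than one size of the blue_cup; the job needs the middle-sized. Leave any purple look-alike of the part that bears yellow_egg_mid alone.

How it is judged:
At the end, for the whole second after the job is handed in: The blue cup stands upright (within 0.08 rad) and at rest on its stand with its axis within 9 mm of the stand's centre (foot wholly on the dark disc) and the egg still in it; the yellow cup likewise still centred with its egg (horizontal distance between blue_cup and stand_a_mid below 0.009 m and distance between blue_cup and stand_a_mid below 0.012 m and angle between each of blue_cup, yellow_cup's own z axis and vertical below 0.08 rad and horizontal distance between blue_egg_mid and blue_cup below 0.01 m and z of blue_egg_mid in the frame of blue_cup between 0.046 and 0.062 m and linear speed of each of blue_cup, yellow_cup below 0.01 m/s and horizontal distance between yellow_cup and stand_b_mid below 0.009 m and distance between yellow_cup and stand_b_mid below 0.012 m and horizontal distance between yellow_egg_mid and yellow_cup below 0.01 m and z of yellow_egg_mid in the frame of yellow_cup between 0.046 and 0.062 m); the robot touches nothing.
It fails at once if the blue cup is tipped (over 0.3 rad), lifted (underside over 12 mm above the stand top) or falls off the stand (angle between blue_cup's own z axis and vertical above 0.3 rad or z of blue_cup in the frame of stand_a_mid above 0.012 m or z of blue_cup in the frame of stand_a_mid below -0.01 m).
It fails at once if the blue cup is pushed hard or squeezed (over 12 N), or knocked along fast (over 0.25 m/s) (contact force between any of the arm, the fingers and blue_cup above 12 N or linear speed of blue_cup above 0.25 m/s).
It fails at once if the robot touches an egg (contact force between any of the arm, the fingers and blue_egg above 0.3 N or contact force between any of the arm, the fingers and yellow_egg above 0.3 N).
It fails at once if the yellow cup is touched, or moved by more than 6 mm (contact force between any of the arm, the fingers and yellow_cup above 0.5 N or distance of yellow_cup from where it was at the start of the episode above 0.006 m).
It fails at once if another thing on the counter is moved by more than 20 mm (distance of any of pepper_pot, mandarin, steel_bowl, tumbler, jar, roll_plate, teaspoon from where it was at the start of the episode above 0.02 m).
It also fails if it takes over 38 s, if anything falls off the work surface, if the arm or the gripper's body presses on something with over 40 N, if the wrist force passes 120 N, or if a joint passes its speed limit or range.

ROBOT

A 7-joint arm with a two-finger parallel gripper is mounted at the origin on the work surface. World frame = base frame: x ahead of the robot, y to its left, z up, the work surface at z = 0. Lengths are in m, angles in rad, forces in N, time in s.
With the tool pointing down it reaches from about 0.425 to 0.975 m from the base axis. Payload 16.7 kg.
Tool frame: the origin (TCP) lies at the very end of the fingers, on their centre line; the grasp point (between the pads) lies 19 mm behind it; z points along the fingers, y is the direction in which the jaws open and shut (so a half turn about z gives the same grasp; the last joint's range is limited). The gripper opens to 85 mm and grips with 20 to 120 N. Pads are 22 mm wide; open, the fingers measure 114 mm over their backs; the gripper's body (76 mm by 85 mm) begins 54 mm behind the grasp point. The pads swing forward as they close: fully open they stand 13 mm farther back than shut.
Start: joints at [-1.339, 0.426, 0.074, 1.606, -0.034, 1.111, -0.067], TCP at [0.251, 0.627, 0.231] pointing down, gripper open.
Joint ranges: [-2.85, 2.85], [-0.5, 2.14], [-1.23, 1.37], [0.21, 2.46], [-1.02, 4.16], [0.16, 2.05], [-2.73, 2.73]. Speed limits (rad/s): [1.89, 1.89, 2.39, 2.39, 3.01, 3.01, 3.01].

INTERFACE

Orientations are given as a 3x3 rotation matrix whose columns are the frame's x, y, z axes.
In Python, from workcell import manip gives the robot as it stands. The module is installed in compiled form; this text tells all that it offers.
- The arm moves only by the shell command python3 -m crank 'ROWS' [FORCE]. ROWS is JSON, a list of rows, each an object of numbers: "x", "y", "z": the shift along the world's x, y, z in mm; "spin": the turn about the world's z in degrees; "hand": the gripper command: -1 is fully open, 1 is shut, values between are in proportion. A call has 1 to 10 rows; each row is the pose to reach, as a shift and turn from the pose commanded when the call began; what a row does not reach only later rows make up. A row lasts 1/12 s, in which the tool goes at most 41.7 mm and 7.16 degrees, less where a joint would pass 70% of its speed; a pose out of reach is approached as far as the arm can. A call with a gripper value outside its range is refused whole. The fingers move at their own pace and stop on an object; FORCE is the grip in N (left out, the last holds). Time passes only in rows, so rows that repeat a pose let the fingers close. It gives the time, the measured TCP pose, the force and the opening at its end, in the units of the state.
- manip.sense(): the state, without advancing time (a new reading comes with each control period).
- manip.read_camera(name): name is "side" or "top"; returns (picture, depth): 384x512x3 uint8, red, green, blue; 384x512 float32, m along the optical axis (not along the pixel's ray), 0 where there is no reading.
- manip.calibration(name): a dict with "fx", "fy", "cx", "cy" (pixels), "xyz" and "orientation" of the camera in the world. Camera axes: x right, y down, z forward; pixel columns grow to the right and rows downward; lengths in m; the calibration is good to about 2 mm. A picture is of the moment at which its call begins. calibration takes no time and is no camera call.
- manip.finish_job(): hands the job in, once; it reports no verdict.
Trained networks look in the newest picture that a camera, given by its name, has taken for a name from the list of things; names that differ only in an ending like _2 or _b are one class to them, and where a whole thing is asked for, a point or a joint stands for the part that bears it (a point fixed in the world has none). Each returns a list of dicts, best first, with "confidence" (0 to 1); they miss things now and then, are a little off and sometimes report something else, mostly with a low value. They report only what shows in the picture. A call takes as long as a camera call. They do not tell look-alikes from the thing itself.
- manip.recognise(camera, thing): "position" ([column, row] in pixels, amid what is visible of it).
The state is a dict: "clock": time; "joints": joint angles; "joint_vel": joint speeds; "tau": joint torques, N m; "tool_pos": TCP position; "orientation": TCP orientation; "ft_force": force on the tool from outside, world axes, zero at the start; "ft_torque": the same for the moment, N m; "width": finger opening in m.
Only numpy, scipy, OpenCV 4.12 (cv2) and the standard library are available. Lean on these libraries where they do the work, as an engineer would, in place of code of your own. Each camera call takes 0.05 s, during which the arm holds its last target.

## Working session

There is one attempt and no reset: what is moved stays moved. The work goes in short steps, Python scripts to look and compute and a shell command to move; the robot and the scene stay as the last step left them, time stands still between calls to the robot, and variables do not carry over. Pictures are saved under pics/ and viewed, and the job is handed in when it is done.

```bash
mkdir -p pics; cat > h.py <<'E'
from workcell import manip
import numpy as np, cv2
def snap(cam,name):
    p,d=manip.read_camera(cam); cv2.imwrite(f'pics/{name}.png',p[:,:,::-1]); np.savez(f'pics/{name}.npz',p=p,d=d); return p,d
def world(cam,u,v,z):
    c=manip.calibration(cam);R=np.array(c['orientation']);t=np.array(c['xyz'])
    return t+R@np.array([(u-c['cx'])/c['fx']*z,(v-c['cy'])/c['fy']*z,z])
def onplane(cam,u,v,h):
    a=world(cam,u,v,0);b=world(cam,u,v,1);s=(h-a[2])/(b[2]-a[2]);return a+s*(b-a)
def proj(cam,P):
    c=manip.calibration(cam);R=np.array(c['orientation']);q=R.T@(np.array(P)-np.array(c['xyz']));return c['fx']*q[0]/q[2]+c['cx'],c['fy']*q[1]/q[2]+c['cy']
E
python3 - <<'E'
from h import *
for c in ('side','top'):
    p,d=snap(c,c+'0'); k=manip.calibration(c); print(c,np.round(k['xyz'],3),k['fx'],np.round(k['orientation'],2).tolist())
    for t in ('blue_cup','yellow_cup','stand_a_mid'):
        for r in manip.recognise(c,t): 
            u,v=r['position']; z=d[int(v),int(u)]; print(t,np.round([u,v,r['confidence']],2),np.round(world(c,u,v,z),3))
print(manip.sense())
E
```

```text
side [ 0.463 -0.853  1.037] 390.4076684791381 [[1.0, -0.04, 0.06], [-0.07, -0.73, 0.68], [0.02, -0.68, -0.73]]
blue_cup [303.8  257.9    0.72] [ 0.656 -0.187  0.037]
blue_cup [273.8  252.4    0.56] [ 0.559 -0.21   0.106]
blue_cup [309.4  297.5    0.55] [ 0.652 -0.322  0.038]
blue_cup [261.4  261.2    0.37] [ 0.522 -0.227  0.091]
blue_cup [2.290e+02 2.146e+02 1.600e-01] [0.429 0.027 0.005]
yellow_cup [243.   164.8    0.62] [0.485 0.16  0.114]
stand_a_mid [260.8 262.9   0.9] [ 0.52  -0.232  0.09 ]
top [ 0.459 -0.012  1.034] 377.6433355202845 [[-0.01, -0.99, 0.11], [-1.0, 0.01, -0.01], [0.01, -0.11, -0.99]]
blue_cup [366.7  158.5    0.85] [ 0.652 -0.306  0.038]
blue_cup [319.9  196.3    0.53] [ 0.545 -0.166  0.104]
blue_cup [312.6  157.9    0.49] [ 0.659 -0.163  0.017]
yellow_cup [186.5  229.1    0.66] [0.467 0.162 0.108]
yellow_cup [250.6  224.3    0.29] [0.478 0.007 0.07 ]
stand_a_mid [330.3  209.8    0.69] [ 0.512 -0.194  0.087]
stand_a_mid [1.009e+02 2.225e+02 2.100e-01] [0.488 0.407 0.02 ]
{'clock': 0.4, 'joints': array([-1.33948507,  0.4262112 ,  0.07389319,  1.60608049, -0.03408837,
        1.11076772, -0.06707425]), 'joint_vel': array([ 0.00122145, -0.00220438, -0.00133405, -0.00195441,  0.00025262,
        0.00188513,  0.00237266]), 'tau': array([-3.60029087e-03, -9.48592472e+01,  3.75148594e+00, -4.63389623e+01,
        1.87476352e-02,  4.32269546e-03,  3.72131706e-05]), 'tool_pos': array([0.25087325, 0.62656637, 0.23119181]), 'orientation': array([[-9.28354807e-01,  3.71695233e-01, -7.75554227e-05],
       [ 3.71695241e-01,  9.28354787e-01, -1.93445969e-04],
       [ 9.60034829e-08, -2.08413476e-04, -9.99999978e-01]]), 'ft_force': array([ 0.04958488, -0.23705188,  0.28667154]), 'ft_torque': array([-0.01707554, -0.05205576,  0.01483673]), 'width': 0.08517840057743542}
```

```bash
ls pics
```

```text
side0.npz
side0.png
top0.npz
top0.png
```

View pics/side0.png

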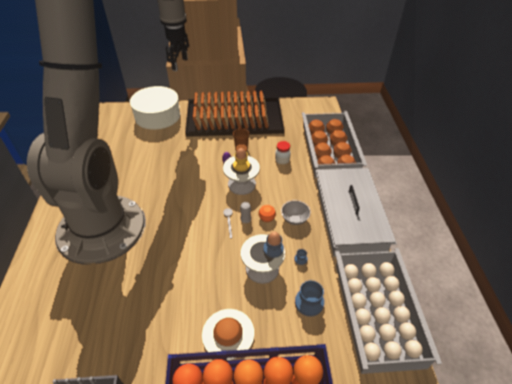

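View pics/top0.png

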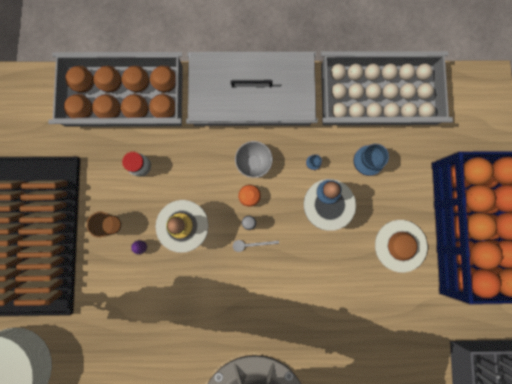

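```bash
python3 - <<'E'
import cv2
a=cv2.imread('pics/side0.png')[190:320,210:350];b=cv2.imread('pics/top0.png')[130:260,270:400]
cv2.imwrite('pics/c0.png',cv2.resize(a,None,fx=5,fy=4.5,interpolation=2)[:600,:800]);cv2.imwrite('pics/c1.png',cv2.resize(b,None,fx=4.5,fy=4.5,interpolation=2)[:600,:800])
E
```

```text
(no output)
```

View pics/c0.png

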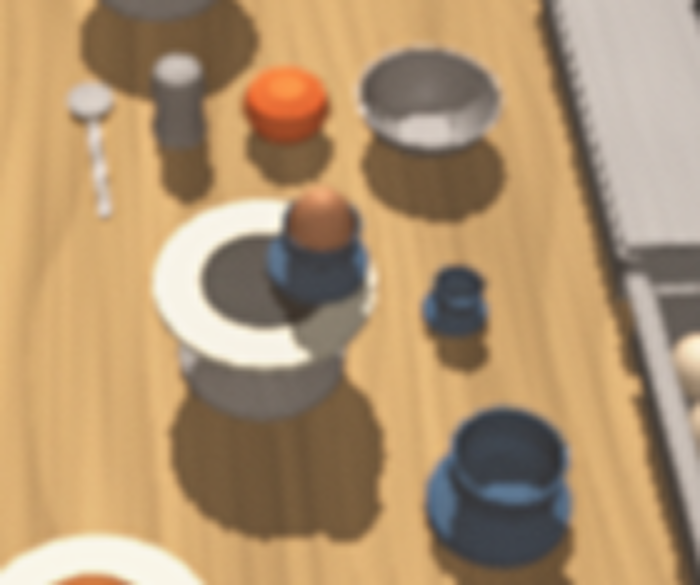

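View pics/c1.png

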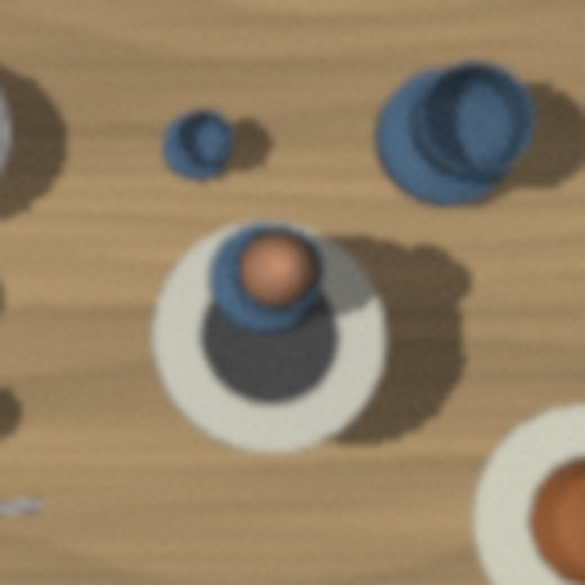

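Blue cup candidates in the top picture are the small one at (314,162), the large one at (371,159), and the one with an egg on a stand at (329,193). The third is the middle size and the target. The close crops show it off-centre, towards +x. The purple look-alike is at (139,247) and the yellow cup at (180,226), and I leave both alone.

```bash
cat >> h.py <<'E'
from scipy.optimize import least_squares
def fitc(P,r=None):
    hull=cv2.convexHull(P.astype(np.float32)).reshape(-1,2)
    m=P.mean(0)
    f=lambda q:np.hypot(P[:,0]-q[0],P[:,1]-q[1])-(q[2] if r is None else r)
    s=least_squares(f,[*m,.03],loss='soft_l1',f_scale=.001);return s.x
def model(cam,c,h,r,n=72):
    a=np.linspace(0,2*np.pi,n);return np.array([proj(cam,[c[0]+r*np.cos(t),c[1]+r*np.sin(t),h]) for t in a])
def overlay(cam,p,circles,box,name,s=5):
    u0,v0,u1,v1=box;im=cv2.resize(p[v0:v1,u0:u1,::-1],None,fx=s,fy=s,interpolation=2)
    for c,h,r,col in circles:
        q=((model(cam,c,h,r)-[u0,v0]+.5)*s).astype(np.int32);cv2.polylines(im,[q],True,col,1)
    cv2.imwrite(f'pics/{name}.png',im)
E
python3 - <<'E'
from h import *
for cam in('top','side'):
    f=np.load(f'pics/{cam}0.npz');p,d=f['p'].astype(int),f['d']
    v,u=np.mgrid[:384,:512]
    c=manip.calibration(cam);R=np.array(c['orientation'])
    W=np.stack([(u-c['cx'])/c['fx']*d,(v-c['cy'])/c['fy']*d,d],-1)@R.T+np.array(c['xyz'])
    near=np.hypot(W[...,0]-.515,W[...,1]+.21)<.09
    def rep(n,m):
        P=W[m];print(cam,n,m.sum(),'bbox-mid',np.round((P[:,:2].min(0)+P[:,:2].max(0))/2,4),'size',np.round(np.ptp(P[:,:2],axis=0),3),'z',np.round(np.percentile(P[:,2],[5,50,95]),3))
    r,g,b=p[...,0],p[...,1],p[...,2]
    top=near&(abs(W[...,2]-.09)<.012)
    rep('stand',top&(r>150)&(abs(r-b)<50))
    rep('disc',top&(abs(r-b)<15)&(r<90))
    blue=near&(b>r+20)&(W[...,2]>.08); rep('blue',blue); rep('bluefoot',blue&(W[...,2]<.125))
    rep('egg',near&(W[...,2]>.15)&(r>b))
    # colour-boundary stand fit with known plane heights
    m=(top&(r>130)).astype(np.uint8)
    cs,_=cv2.findContours(m,cv2.RETR_EXTERNAL,cv2.CHAIN_APPROX_NONE);k=max(cs,key=len).reshape(-1,2)
    P=np.array([onplane(cam,*q,.09)[:2] for q in k]);print('standfit',np.round(fitc(P),4))
    m=blue.astype(np.uint8)
    print('blue px bbox',cv2.boundingRect(m))
E
```

```text
top stand 944 bbox-mid [ 0.5271 -0.191 ] size [0.126 0.127] z [0.086 0.089 0.092]
top disc 410 bbox-mid [ 0.5239 -0.1922] size [0.065 0.069] z [0.087 0.09  0.093]
top blue 185 bbox-mid [ 0.5558 -0.1864] size [0.055 0.055] z [0.095 0.105 0.144]
top bluefoot 150 bbox-mid [ 0.5558 -0.1864] size [0.055 0.055] z [0.094 0.104 0.108]
top egg 177 bbox-mid [ 0.5574 -0.1867] size [0.034 0.034] z [0.151 0.163 0.17 ]
standfit [ 0.5266 -0.1909  0.0626]
blue px bbox (317, 181, 23, 23)
side stand 571 bbox-mid [ 0.5276 -0.1961] size [0.126 0.129] z [0.087 0.09  0.093]
side disc 29 bbox-mid [ 0.5547 -0.2037] size [0.051 0.033] z [0.09  0.099 0.102]
side blue 40 bbox-mid [ 0.5582 -0.1902] size [0.053 0.03 ] z [0.103 0.106 0.125]
side bluefoot 38 bbox-mid [ 0.5582 -0.1902] size [0.053 0.03 ] z [0.103 0.106 0.109]
side egg 120 bbox-mid [ 0.5592 -0.1956] size [0.035 0.029] z [0.15  0.163 0.171]
standfit [ 0.5268 -0.1975  0.0626]
blue px bbox (264, 243, 19, 10)
```

```bash
python3 - <<'E'
from h import *
p=np.load('pics/top0.npz')['p'];S=(.5268,-.1911);C=(.5565,-.1866)
overlay('top',p,[(S,.09,.065,(0,255,0)),(S,.09,.039,(0,255,0)),(C,.104,.03,(0,0,255)),(C,.144,.024,(255,255,0))],(295,170,365,235),'o0',9)
p=np.load('pics/side0.npz')['p']
overlay('side',p,[(S,.09,.065,(0,255,0)),(S,.09,.039,(0,255,0)),(C,.104,.03,(0,0,255)),(C,.144,.024,(255,255,0))],(230,225,300,290),'o1',9)
E
```

```text
(no output)
```

View pics/o0.png

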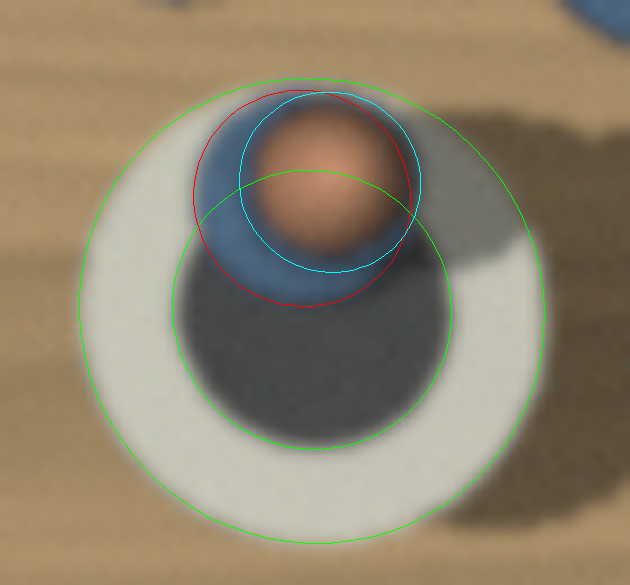

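View pics/o1.png

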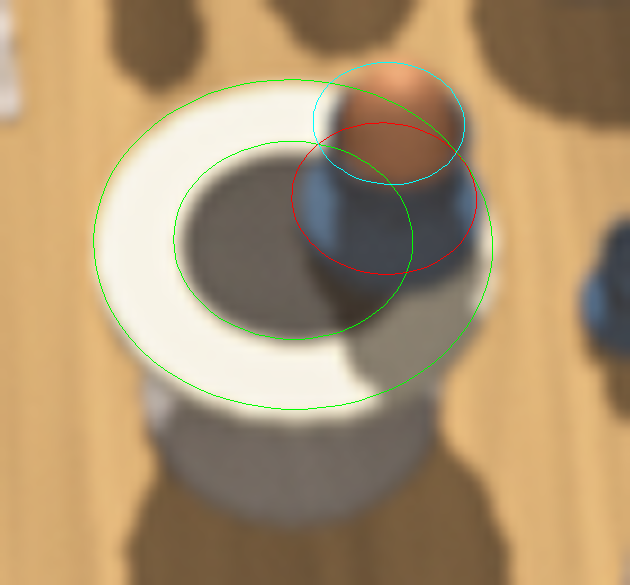

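The overlays agree with the picture: the cup is about 29 mm in +x and 3.5 mm in +y from the stand centre. With the gripper pointing down and shut, its body would overhang the egg. I'll keep it open and push with the outer back of a finger, coming from +x.

```bash
python3 -m crank '[{"z":60,"hand":-1},{"x":411,"y":-804,"z":80,"spin":-61,"hand":-1},{"x":411,"y":-804,"z":80,"spin":-61,"hand":-1},{"x":411,"y":-804,"z":80,"spin":-61,"hand":-1},{"x":411,"y":-804,"z":80,"spin":-61,"hand":-1},{"x":411,"y":-804,"z":80,"spin":-61,"hand":-1},{"x":411,"y":-804,"z":80,"spin":-61,"hand":-1},{"x":411,"y":-804,"z":80,"spin":-61,"hand":-1},{"x":411,"y":-804,"z":80,"spin":-61,"hand":-1},{"x":411,"y":-804,"z":80,"spin":-61,"hand":-1}]'
```

```text
$[0]: bad value
```

```bash
python3 -m crank '[{"x":0,"y":0,"z":40,"spin":0,"hand":-1}]'
```

```text
clock: 0.48
tool_pos: [0.2497, 0.6237, 0.2645]
orientation: [[-0.928, 0.371, -0.003], [0.371, 0.928, -0.01], [-0.001, -0.011, -1.0]]
ft_force: [-0.9, -0.8, -0.4]
width: 0.0854
```

```bash
python3 -m crank '[{"x":411,"y":-804,"z":30,"spin":-61,"hand":-1},{"x":411,"y":-804,"z":30,"spin":-61,"hand":-1},{"x":411,"y":-804,"z":30,"spin":-61,"hand":-1},{"x":411,"y":-804,"z":30,"spin":-61,"hand":-1},{"x":411,"y":-804,"z":30,"spin":-61,"hand":-1},{"x":411,"y":-804,"z":30,"spin":-61,"hand":-1},{"x":411,"y":-804,"z":30,"spin":-61,"hand":-1},{"x":411,"y":-804,"z":30,"spin":-61,"hand":-1},{"x":411,"y":-804,"z":30,"spin":-61,"hand":-1},{"x":411,"y":-804,"z":30,"spin":-61,"hand":-1}]'
```

```text
clock: 1.32
tool_pos: [0.4409, 0.2539, 0.2855]
orientation: [[-0.12, 0.993, 0.0], [0.993, 0.12, 0.001], [0.001, 0.0, -1.0]]
ft_force: [1.7, 0.9, 0.6]
width: 0.0853
```

```bash
python3 -m crank '[{"x":221,"y":-432,"z":15,"spin":0,"hand":-1},{"x":221,"y":-432,"z":15,"spin":0,"hand":-1},{"x":221,"y":-432,"z":15,"spin":0,"hand":-1},{"x":221,"y":-432,"z":15,"spin":0,"hand":-1},{"x":221,"y":-432,"z":15,"spin":0,"hand":-1},{"x":221,"y":-432,"z":15,"spin":0,"hand":-1},{"x":221,"y":-432,"z":15,"spin":0,"hand":-1},{"x":221,"y":-432,"z":15,"spin":0,"hand":-1},{"x":221,"y":-432,"z":15,"spin":0,"hand":-1},{"x":221,"y":-432,"z":15,"spin":0,"hand":-1}]'
python3 -m crank '[{"x":0,"y":0,"z":0,"spin":0,"hand":-1}]'
```

```text
clock: 2.15
tool_pos: [0.6307, -0.1168, 0.2982]
orientation: [[-0.126, 0.992, 0.0], [0.992, 0.126, 0.0], [0.0, 0.0, -1.0]]
ft_force: [1.4, 1.1, 1.0]
width: 0.0852
clock: 2.23
tool_pos: [0.6313, -0.1234, 0.2982]
orientation: [[-0.117, 0.993, 0.001], [0.993, 0.117, -0.004], [-0.004, 0.0, -1.0]]
ft_force: [-1.2, -1.0, 0.3]
width: 0.0854
```

```bash
python3 -m crank '[{"x":33,"y":-54,"z":0,"spin":0,"hand":-1},{"x":33,"y":-54,"z":0,"spin":0,"hand":-1},{"x":33,"y":-54,"z":-40,"spin":0,"hand":-1},{"x":33,"y":-54,"z":-80,"spin":0,"hand":-1},{"x":33,"y":-54,"z":-120,"spin":0,"hand":-1},{"x":33,"y":-54,"z":-160,"spin":0,"hand":-1},{"x":33,"y":-54,"z":-170,"spin":0,"hand":-1},{"x":33,"y":-54,"z":-170,"spin":0,"hand":-1},{"x":33,"y":-54,"z":-170,"spin":0,"hand":-1}]'
python3 - <<'E'
from h import *
for c in('side','top'):
    p,d=snap(c,c+'1')
    b=(220,180,350,300) if c=='side' else (270,100,400,240)
    t=manip.sense()['tool_pos']
    overlay(c,p,[(t,t[2],.002,(0,0,255))],b,c+'1c',5 if c=='side' else 4)
print(t)
E
```

```text
clock: 2.98
tool_pos: [0.6637, -0.1694, 0.1295]
orientation: [[-0.125, 0.992, 0.001], [0.992, 0.125, -0.0], [-0.001, 0.001, -1.0]]
ft_force: [0.2, -0.7, 0.0]
width: 0.0856
[ 0.66453893 -0.16948193  0.1308461 ]
```

View pics/side1c.png

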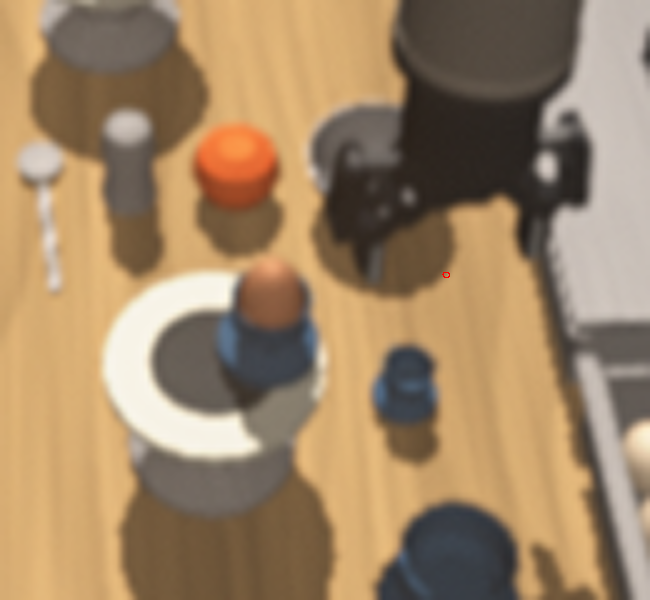

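View pics/top1c.png

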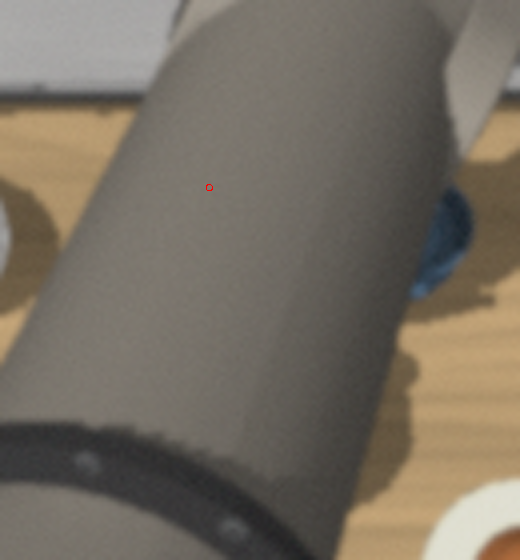

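```bash
python3 - <<'E'
from h import *
f=np.load('pics/side1.npz');p,d=f['p'].astype(int),f['d'];cam='side'
v,u=np.mgrid[:384,:512]
c=manip.calibration(cam);R=np.array(c['orientation'])
W=np.stack([(u-c['cx'])/c['fx']*d,(v-c['cy'])/c['fy']*d,d],-1)@R.T+np.array(c['xyz'])
m=(u>283)&(u<345)&(v>200)&(v<245)&(W[...,2]>.08)&(W[...,2]<.35)&(W[...,1]>-.25)
t=np.array([.6645,-.1695,.1308])
for z in np.arange(.10,.27,.008):
    k=m&(abs(W[...,2]-z)<.004)
    if k.sum()>2:
        P=W[k]; i=P[:,0].argmin(); print(round(z-t[2],3),k.sum(),'minx off',np.round(P[i]-t,3),'max',np.round(P[P[:,0].argmax()]-t,3),'yrange',np.round(np.percentile(P[:,1]-t[1],[5,95]),3))
for r in range(204,240,2):
    print(r,[ (int(W[r,k,0]*1000-664.5),int(W[r,k,1]*1000+169.5),int(W[r,k,2]*1000-131)) for k in range(284,300,2) if m[r,k]])
E
```

```text
0.017 10 minx off [-0.053 -0.014  0.02 ] max [ 0.044 -0.007  0.021] yrange [-0.017  0.009]
0.025 22 minx off [-0.057 -0.     0.025] max [ 0.055 -0.001  0.027] yrange [-0.017  0.012]
0.033 25 minx off [-0.056 -0.013  0.032] max [ 0.055 -0.001  0.032] yrange [-0.018  0.006]
0.041 19 minx off [-0.057 -0.011  0.038] max [ 0.054 -0.001  0.04 ] yrange [-0.019  0.006]
0.049 15 minx off [-0.055 -0.014  0.052] max [ 0.051 -0.007  0.053] yrange [-0.018 -0.   ]
0.057 30 minx off [-0.059 -0.017  0.06 ] max [ 0.07  -0.004  0.061] yrange [-0.02   0.002]
0.065 99 minx off [-0.075 -0.009  0.064] max [ 0.072 -0.004  0.066] yrange [-0.02   0.014]
0.073 77 minx off [-0.074  0.002  0.073] max [ 0.071 -0.004  0.07 ] yrange [-0.022  0.01 ]
0.081 88 minx off [-0.073 -0.003  0.083] max [ 0.07  -0.003  0.078] yrange [-0.022  0.003]
0.089 59 minx off [-0.073 -0.003  0.087] max [ 0.069 -0.002  0.085] yrange [-0.022 -0.002]
0.097 83 minx off [-0.071 -0.008  0.094] max [ 0.071 -0.002  0.094] yrange [-0.021 -0.001]
0.105 86 minx off [-0.071  0.001  0.107] max [ 0.069 -0.002  0.102] yrange [-0.021  0.001]
0.113 13
[... 921 characters left out ...]
-1, 71), (-69, -19, 93), (-64, -19, 94), (-59, -21, 95), (-49, 0, 69), (-42, 4, 63), (-40, -10, 81)]
222 [(-72, -6, 70), (-69, -22, 89), (-64, -20, 86), (-54, -3, 65), (-48, 0, 60), (-40, -13, 75)]
224 [(-72, -12, 68), (-68, -19, 76), (-63, -20, 77), (-55, -10, 65), (-49, -8, 62), (-45, -16, 71), (-40, -17, 72)]
226 [(-73, -17, 65), (-68, -23, 73), (-62, -19, 68), (-55, -13, 59), (-50, -16, 63), (-45, -17, 64), (-39, -16, 62)]
228 [(-67, -21, 61), (-55, -13, 51), (-50, -19, 58), (-44, -18, 56)]
230 [(-57, 0, 24), (-54, -13, 41), (-48, -14, 42), (-43, -17, 46)]
232 [(-54, -15, 34), (-48, -16, 35), (-42, -16, 35)]
234 [(-52, -13, 23), (-48, -17, 28), (-42, -18, 29)]
236 [(-47, -17, 18)]
238 []
```

The fingertips open sit about 14 mm above TCP. The knuckles bulge about 17 mm past the finger backs from about 45 mm above the tips, so a back-of-finger push would hit the egg. I'll shut the gripper instead, turn it 90° and push with the narrow pad side. First I check its profile in the side camera.

```bash
python3 -c "
from h import *
print(manip.sense()['joints'])"; 
```

```text
[-0.25651168  0.60619988  0.59374575  1.69276335 -0.39933809  0.96253812
  0.61067315]
```

```bash
python3 -m crank '[{"x":0,"y":0,"z":0,"spin":90,"hand":1},{"x":0,"y":0,"z":0,"spin":90,"hand":1},{"x":0,"y":0,"z":0,"spin":90,"hand":1},{"x":0,"y":0,"z":0,"spin":90,"hand":1},{"x":0,"y":0,"z":0,"spin":90,"hand":1},{"x":0,"y":0,"z":0,"spin":90,"hand":1},{"x":0,"y":0,"z":0,"spin":90,"hand":1},{"x":0,"y":0,"z":0,"spin":90,"hand":1},{"x":0,"y":0,"z":0,"spin":90,"hand":1},{"x":0,"y":0,"z":0,"spin":90,"hand":1}]' 20
python3 -m crank '[{"x":0,"y":0,"z":0,"spin":18.5,"hand":1},{"x":0,"y":0,"z":0,"spin":18.5,"hand":1},{"x":0,"y":0,"z":0,"spin":18.5,"hand":1},{"x":0,"y":0,"z":0,"spin":18.5,"hand":1},{"x":0,"y":0,"z":0,"spin":18.5,"hand":1}]'
python3 - <<'E'
from h import *
c='side';p,d=snap(c,'side2');s=manip.sense();t=s['tool_pos'];print(s['joints'],t,s['width'])
overlay(c,p,[(t,t[2],.002,(0,0,255))],(220,180,350,300),'side2c',5)
f=np.load('pics/side2.npz');cam='side'
v,u=np.mgrid[:384,:512]
c=manip.calibration(cam);R=np.array(c['orientation'])
W=np.stack([(u-c['cx'])/c['fx']*d,(v-c['cy'])/c['fy']*d,d],-1)@R.T+np.array(c['xyz'])
m=(u>283)&(u<345)&(v>150)&(v<260)&(W[...,2]>.08)&(W[...,2]<.35)&(W[...,1]>-.25)&(W[...,1]<0)
for z in np.arange(.115,.30,.008):
    k=m&(abs(W[...,2]-z)<.004)
    if k.sum()>2:
        P=W[k]-t; print(round(z-t[2],3),k.sum(),np.round(P.min(0),3),np.round(P.max(0),3))
E
```

```text
clock: 3.92
tool_pos: [0.6643, -0.1695, 0.1309]
orientation: [[-0.982, 0.189, 0.004], [0.189, 0.982, -0.001], [-0.004, -0.0, -1.0]]
ft_force: [-0.1, -0.4, -0.5]
width: 0.0004
clock: 4.33
tool_pos: [0.664, -0.1695, 0.1301]
orientation: [[-0.992, -0.124, 0.003], [-0.124, 0.992, -0.001], [-0.003, -0.001, -1.0]]
ft_force: [-0.1, -0.5, -0.6]
width: 0.0001
[ 0.01054371  0.54305271  0.202401    1.6770712  -0.12948496  0.93235053
  1.95640624] [ 0.66378118 -0.16934825  0.12962645] -0.00041345954255615514
0.009 13 [-0.012 -0.015  0.006] [0.008 0.004 0.013]
0.017 15 [-0.012 -0.015  0.014] [0.009 0.003 0.021]
0.025 7 [-0.011 -0.017  0.024] [-0.004 -0.002  0.028]
0.033 5 [-0.011 -0.009  0.03 ] [-0.006 -0.001  0.034]
0.041 4 [-0.014 -0.011  0.039] [-0.01   0.006  0.043]
0.049 24 [-0.016 -0.031  0.046] [0.005 0.022 0.053]
0.057 12 [-0.017 -0.037  0.054] [0.008 0.036 0.061]
0.065 22 [-0.018 -0.043  0.062] [0.005 0.035 0.069]
0.073 19 [-0.019 -0.05   0.07 ] [-0.006  0.015  0.077]
0.081 17 [-0.018 -0.057  0.078] [-0.004  0.006  0.085]
0.089 49 [-0.018 -0.064  0.086] [0.018 0.006 0.093]
0.097 50 [-0.02  -0.061  0.093] [ 0.021 -0.     0.101]
0.105 35 [-0.018 -0.048  0.101] [ 0.021 -0.015  0.109]
0.113 27 [-0.016 -0.043  0.11 ] [ 0.013 -0.018  0.117]
0.121 19 [-0.008 -0.04   0.117] [ 0.012 -0.029  0.125]
0.129 25 [-0.037 -0.039  0.126] [ 0.019 -0.003  0.133]
0.137 57 [-0.038 -0.041  0.133] [0.031 0.001 0.141]
0.145 55 [-0.038 -0.04   0.142] [0.034 0.007 0.149]
0.153 60 [-0.038 -0.04   0.15 ] [ 0.032 -0.004  0.157]
0.161 54 [-0.038 -0.039  0.158] [ 0.031 -0.005  0.165]
0.169 60 [-0.038 -0.041  0.166] [ 0.026 -0.002  0.173]
```

View pics/side2c.png

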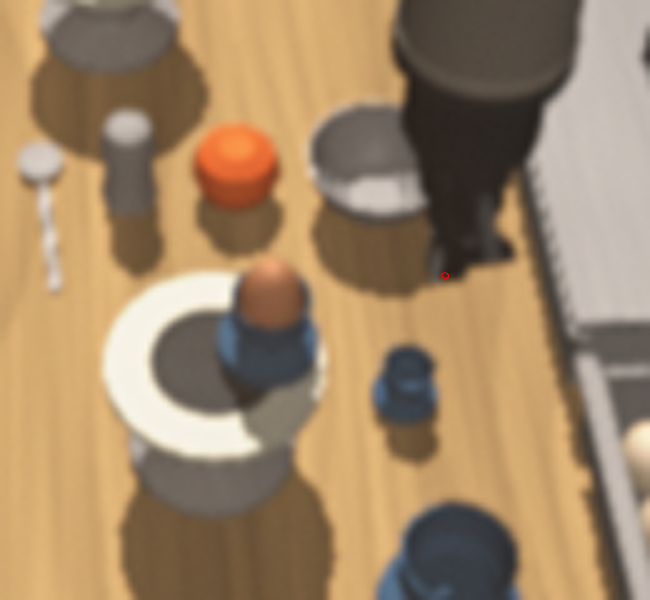

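Shut, the fingers are ±11 mm in the push direction and ±14 to 19 mm higher up. With the tip about 9 mm above the stand top, everything clears the bowl and egg. Lowering now.

```bash
python3 -m crank '[{"x":0,"y":-8,"z":-10,"spin":0,"hand":1},{"x":0,"y":-8,"z":-20,"spin":0,"hand":1},{"x":0,"y":-8,"z":-30,"spin":0,"hand":1},{"x":-15,"y":-10,"z":-30,"spin":0,"hand":1},{"x":-30,"y":-12,"z":-30,"spin":0,"hand":1},{"x":-42,"y":-13,"z":-30,"spin":0,"hand":1},{"x":-48,"y":-14,"z":-30,"spin":0,"hand":1},{"x":-48,"y":-14,"z":-30,"spin":0,"hand":1},{"x":-48,"y":-14,"z":-30,"spin":0,"hand":1}]'
python3 - <<'E'
from h import *
s=manip.sense();t=s['tool_pos'];print(t)
p,d=snap('side','side3');overlay('side',p,[(t,t[2],.011,(0,0,255)),((.556,-.19),.104,.03,(0,0,255))],(220,180,350,300),'side3c',5)
p,d=snap('top','top3');overlay('top',p,[(t,t[2],.002,(0,0,255))],(270,100,400,240),'top3c',4)
E
```

```text
clock: 5.13
tool_pos: [0.6154, -0.1828, 0.0977]
orientation: [[-0.992, -0.127, -0.0], [-0.127, 0.992, 0.0], [0.0, 0.0, -1.0]]
ft_force: [0.8, -0.4, 0.5]
width: -0.0002
[ 0.61540677 -0.1828145   0.09766323]
```

View pics/side3c.png

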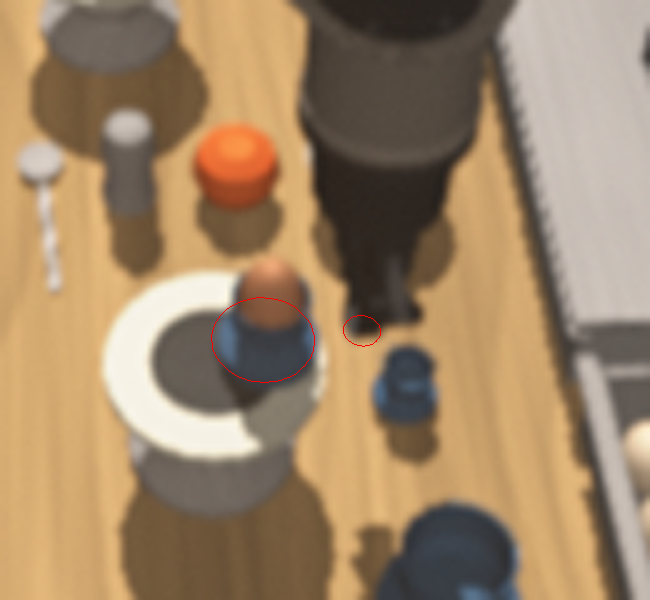

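View pics/top3c.png

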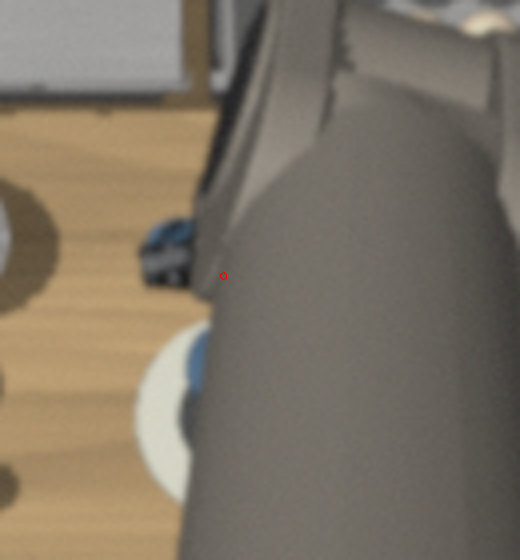

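```bash
python3 -m crank '[{"x":-4,"y":-0.5,"z":1,"spin":0,"hand":1},{"x":-8,"y":-1,"z":1,"spin":0,"hand":1},{"x":-12,"y":-1.5,"z":1,"spin":0,"hand":1},{"x":-14,"y":-1.8,"z":1,"spin":0,"hand":1},{"x":-16,"y":-2,"z":1,"spin":0,"hand":1},{"x":-18,"y":-2.2,"z":1,"spin":0,"hand":1},{"x":-20,"y":-2.5,"z":1,"spin":0,"hand":1},{"x":-22,"y":-2.8,"z":1,"spin":0,"hand":1},{"x":-24,"y":-3,"z":1,"spin":0,"hand":1},{"x":-26,"y":-3.2,"z":1,"spin":0,"hand":1}]'
cat > look.py <<'E'
from h import *
import sys
s=manip.sense();t=s['tool_pos'];print(t,s['clock'])
n=sys.argv[1];p,d=snap('side',n);C=t[:2]-.041*np.array([.992,.125]);S=(.527,-.194)
print('cup if touching',C)
overlay('side',p,[(C,.104,.03,(0,0,255)),(S,.09,.039,(0,255,0)),(S,.09,.065,(0,255,0))],(220,190,330,290),n+'c',6)
E
python3 look.py side4
```

```text
clock: 6.07
tool_pos: [0.589, -0.1862, 0.0991]
orientation: [[-0.992, -0.127, 0.0], [-0.127, 0.992, -0.0], [-0.0, -0.0, -1.0]]
ft_force: [1.2, -0.2, -1.2]
width: -0.0001
[ 0.58899296 -0.18616334  0.09905144] 6.0667
cup if touching [ 0.54832096 -0.19128834]
```

View pics/side4c.png

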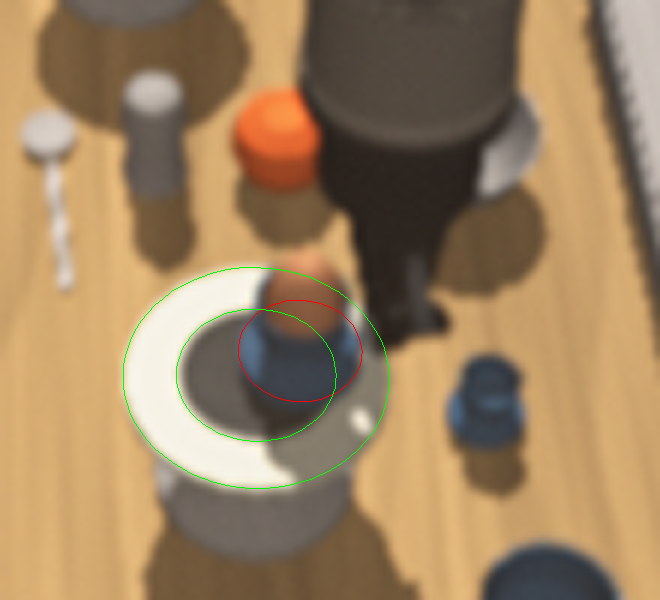

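```bash
python3 -m crank '[{"x":-2,"y":-0.2,"z":0,"spin":0,"hand":1},{"x":-4,"y":-0.5,"z":0,"spin":0,"hand":1},{"x":-6,"y":-0.7,"z":0,"spin":0,"hand":1},{"x":-8,"y":-1,"z":0,"spin":0,"hand":1},{"x":-10,"y":-1.2,"z":0,"spin":0,"hand":1},{"x":-12,"y":-1.5,"z":0,"spin":0,"hand":1},{"x":-14,"y":-1.7,"z":0,"spin":0,"hand":1},{"x":-16,"y":-2,"z":0,"spin":0,"hand":1},{"x":-17,"y":-2.1,"z":0,"spin":0,"hand":1},{"x":-18,"y":-2.2,"z":0,"spin":0,"hand":1}]'
python3 look.py side5
```

```text
clock: 6.95
tool_pos: [0.571, -0.1884, 0.099]
orientation: [[-0.992, -0.127, -0.0], [-0.127, 0.992, -0.0], [0.0, -0.0, -1.0]]
ft_force: [1.7, 0.4, 0.7]
width: 0.0004
[ 0.57096314 -0.18836199  0.09902239] 6.95
cup if touching [ 0.53029114 -0.19348699]
```

View pics/side5c.png

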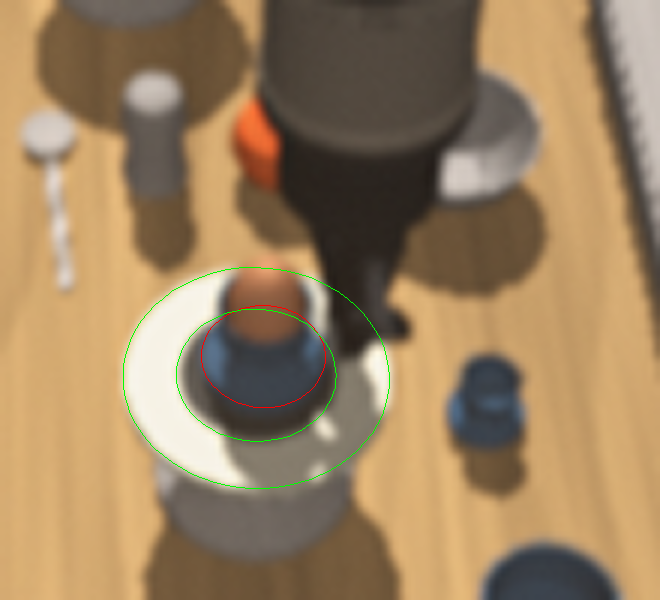

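```bash
python3 -m crank '[{"x":-1,"y":-0.1,"z":0,"spin":0,"hand":1},{"x":-2,"y":-0.2,"z":0,"spin":0,"hand":1},{"x":-3,"y":-0.4,"z":0,"spin":0,"hand":1},{"x":-3,"y":-0.4,"z":0,"spin":0,"hand":1},{"x":-1,"y":0,"z":0,"spin":0,"hand":1},{"x":5,"y":0.6,"z":0,"spin":0,"hand":1},{"x":20,"y":2.5,"z":0,"spin":0,"hand":1},{"x":45,"y":5.5,"z":0,"spin":0,"hand":1},{"x":75,"y":9,"z":5,"spin":0,"hand":1},{"x":95,"y":12,"z":20,"spin":0,"hand":1}]'
python3 -m crank '[{"x":0,"y":10,"z":40,"spin":0,"hand":1},{"x":0,"y":40,"z":80,"spin":0,"hand":1},{"x":0,"y":80,"z":100,"spin":0,"hand":1},{"x":0,"y":120,"z":110,"spin":0,"hand":1},{"x":0,"y":160,"z":110,"spin":0,"hand":1},{"x":0,"y":180,"z":110,"spin":0,"hand":1},{"x":0,"y":180,"z":110,"spin":0,"hand":1},{"x":0,"y":180,"z":110,"spin":0,"hand":1}]'
python3 - <<'E'
from h import *
for c in('top','side'):
    p,d=snap(c,c+'6')
    S=(.527,-.192) if c=='top' else(.527,-.1965)
    overlay(c,p,[(S,.09,.065,(0,255,0)),(S,.09,.039,(0,255,0)),(S,.104,.03,(0,0,255))],(295,170,365,235) if c=='top' else (230,225,300,290),c+'6c',9)
    p=p.astype(int)
    v,u=np.mgrid[:384,:512];k=manip.calibration(c);R=np.array(k['orientation'])
    W=np.stack([(u-k['cx'])/k['fx']*d,(v-k['cy'])/k['fy']*d,d],-1)@R.T+np.array(k['xyz'])
    near=np.hypot(W[...,0]-.527,W[...,1]+.194)<.08;r,b=p[...,0],p[...,2]
    for n,m in(('stand',near&(abs(W[...,2]-.09)<.012)&(r>120)),('blue',near&(b>r+20)&(W[...,2]>.08)),('egg',near&(W[...,2]>.15)&(r>b))):
        P=W[m][:,:2];print(c,n,np.round((P.min(0)+P.max(0))/2,4),np.round(np.ptp(P,axis=0),3))
E
```

```text
clock: 7.83
tool_pos: [0.6676, -0.1752, 0.1173]
orientation: [[-0.992, -0.128, -0.002], [-0.128, 0.992, 0.001], [0.002, 0.001, -1.0]]
ft_force: [-1.4, 0.4, -0.1]
width: 0.0001
clock: 8.5
tool_pos: [0.6663, 0.0062, 0.2289]
orientation: [[-0.991, -0.131, -0.0], [-0.131, 0.991, 0.0], [0.0, 0.0, -1.0]]
ft_force: [-0.4, -0.6, -0.2]
width: 0.0001
top stand [ 0.527  -0.1908] [0.126 0.127]
top blue [ 0.5266 -0.1908] [0.061 0.06 ]
top egg [ 0.5266 -0.1899] [0.033 0.035]
side stand [ 0.528 -0.198] [0.128 0.129]
side blue [ 0.5277 -0.1982] [0.056 0.028]
side egg [ 0.5279 -0.1996] [0.034 0.029]
```

View pics/top6c.png

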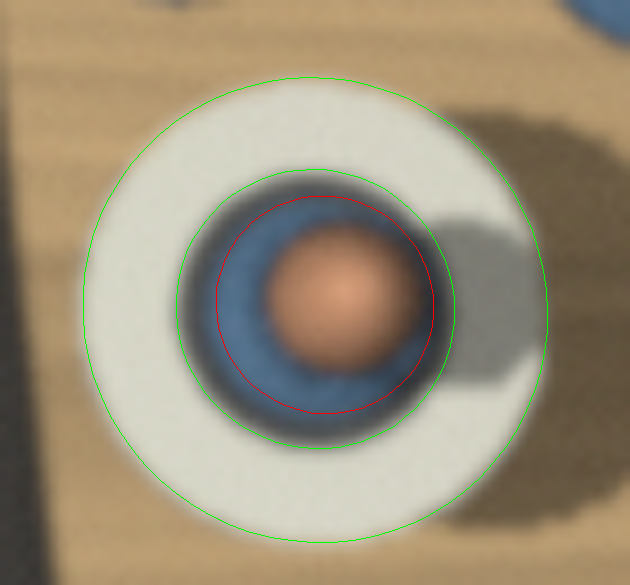

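View pics/side6.png

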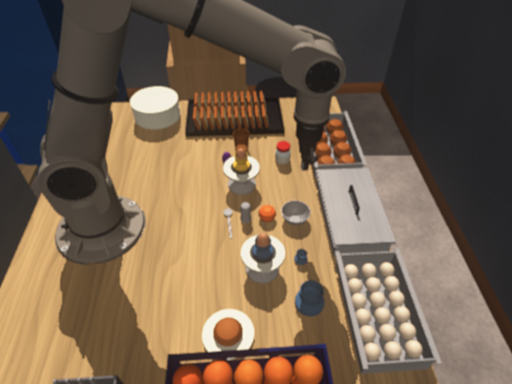

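The foot stands centred on the dark disc, with an even dark ring all round and an offset of 1 mm or less. The egg is upright in the cup, the yellow cup and bystanders look unmoved, and the arm is clear. I'm handing the job in.

```bash
python3 -c "
from workcell import manip
print(manip.finish_job())"
```

```text
the job is handed in; nothing more can be done
None
```

The blue egg cup now stands centred on the dark disc with its egg upright. The job is handed in, at about 8.6 s of the 38 s allowed, and no verdict was reported.

**What I did:** I pushed the middle-sized blue cup about 29 mm in -x (and about 4 mm in -y). I used the shut gripper's narrow finger side, about 9 mm above the stand top, in small steps of at most 2 mm per row. Then I backed straight off, rose and moved clear.

**Last checks:**
- **Top camera:** the cup's foot is within about 1 mm of the stand centre, with an even dark ring all round it.
- **Side camera:** it shows the same offset between cup and stand.
- **Forces:** wrist force readings were about 2 N or less on each axis, mostly noise.
- **Other things:** the yellow cup and the other things look unmoved by eye; I did not measure them.

**What disagreed or failed:**
- The two cameras differ by 5–7 mm in absolute y, but they agree on where the cup is relative to the stand.
- I first planned to push with the back of an open finger. I dropped that before any contact because the knuckles would have hit the egg.
- The first move command was refused, and nothing moved.

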